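# Snap the red sticker-roll spindle into its counter stand

### The arm

A 6-joint arm with a two-finger parallel gripper is mounted at the origin on a cart in front of the work surface, level with it; the furniture and walls round the work are solid. World frame = base frame: x ahead of the robot, y to its left, z up, the work surface at z = 0. Lengths are in m, angles in degrees, forces in N, time in s.
With the tool pointing down it reaches from about 0.35 to 0.875 m from the base axis. Payload 4.2 kg.
Tool frame: the origin (TCP) lies at the very end of the fingers, on their centre line; the grasp point (between the pads) lies 19 mm behind it; z points along the fingers, y is the direction in which the jaws open and shut (so a half turn about z gives the same grasp; the last joint's range is limited). The gripper opens to 85 mm and grips with 20 to 120 N. Pads are 22 mm wide; open, the fingers measure 114 mm over their backs; the gripper's body (76 mm by 85 mm) begins 54 mm behind the grasp point. The pads swing forward as they close: fully open they stand 13 mm farther back than shut.
Start: joints at [-48.782, 22.042, 0.453, 0, -68.411, -14.817], TCP at [0.278, -0.56, 0.207] pointing down, gripper open.
Joint ranges: [-179.83, 179.83], [-69.29, 118.12], [-61.27, 80.66], [-181.25, 117.63], [-171.15, -9.14], [-177.46, 177.46]. Speed limits (degrees/s): [159.86, 159.86, 180, 180, 180, 180].

### API

Orientations are given as a 3x3 rotation matrix whose columns are the frame's x, y, z axes.
In Python, from bench import arm gives the robot as it stands. Calls block until the motion is done:
- arm.goto(position, orientation): joint-space move of the TCP to a pose.
- arm.line_to(position, vel=0.15, orientation=None, force_limit=None): straight line of the TCP; orientation=None keeps the orientation; vel is the mean speed in m/s. With force_limit (N) it stops when the force on the tool has changed by that much, and returns True; else False.
- arm.move_joints(angles): joint-space move.
- arm.gripper_open() and arm.close(): open the fingers fully, or close them until they stop; the grip force is fixed at half the most.
- arm.pause(seconds).
- arm.ik(position, orientation): joint angles nearest the present ones, or None.
- arm.observe(): the state.
- arm.read_camera(name): name is "scene" or "top" or "wrist"; returns the picture (480x640x3 uint8, blue, green, red); there is no depth.
- arm.calibration(name): a dict with "fx", "fy", "cx", "cy" (pixels), "camera_from_world" (4x4, takes a point from world to camera coordinates); the wrist camera has in their place "tool_from_camera" (4x4, takes a point from camera to tool coordinates, whose origin is the TCP and whose axes are the flange's). Camera axes: x right, y down, z forward; pixel columns grow to the right and rows downward; lengths in m; the calibration is good to about 2 mm. A picture is of the moment at which its call begins: read the wrist's pose just before it. calibration takes no time and is no camera call.
A pose or a line that the arm cannot do raises arm.IKError and nothing moves.
- arm.sign_off(): hands the job in, once; it reports no verdict.
Trained networks look in the newest picture that a camera, given by its name, has taken for a name from the list of things; names that differ only in an ending like _2 or _b are one class to them, and where a whole thing is asked for, a point or a joint stands for the part that bears it (a point fixed in the world has none). Each returns a list of dicts, best first, with "confidence" (0 to 1); they miss things now and then, are a little off and sometimes report something else, mostly with a low value. They report only what shows in the picture. A call takes as long as a camera call.
- arm.find_in(camera, query): "box" ([left, top, right, bottom] as shares, 0 to 1, of the picture: columns of its width, rows of its height, round what is visible of it).
- arm.spot_point(camera, query): "at" ([column, row] as shares, 0 to 1, of the picture: columns of its width, rows of its height: a listed point, or the origin of a listed thing).
The state is a dict: "t": time; "joints": joint angles; "qvel": joint speeds; "joint_efforts": joint torques, N m; "tool_pos": TCP position; "eef_rot": TCP orientation; "ft_force": force on the tool from outside, world axes, zero at the start; "ft_torque": the same for the moment, N m; "opening": finger opening in m.
Only numpy, scipy, OpenCV 4.12 (cv2) and the standard library are available. Lean on these libraries where they do the work, as an engineer would, in place of code of your own. Each camera call takes 0.05 s, during which the arm holds its last target.

### The job

Load the gift-sticker stand with the red roll: squeeze the red spindle's two white end plates together, carry it squeezed to the stand, and let it spring open so that both of its pins sit in the two brass cups. Leave it released and hanging still between the cups, and leave the green spindle where it stands.

Things in the scene. Friction and masses are not known exactly. Their poses are not given: they have to be found in the camera images.
- red_axis (a point): Spring spindle with a RED sticker roll, standing on its two white upright end plates. Point: on the axle, midway between the plates, 22 mm above their feet; y along axle, z up. Plates 38 (x) x 5 x 78 mm (tops 56 mm above axle), outer faces 68 mm apart. A 10 mm pin juts 10 mm from each face at the axle. Pinch both plates from outside, closing along y, fingertips 24-35 mm above axle. 0.14 kg.
- red_end (a joint): How far the red spindle's sprung +y plate is pushed towards the other: 0 m free (68 mm over plates, 88 mm over pins); 0.028 m at its hard stop (40 mm over plates, 60 mm over pins); about 0.004 m when seated in the cups. The spring pushes 1.5 N when free, 8.5 N at the stop; grip with 20 N or more to keep it squeezed.
- green_axis (a point): The unwanted spindle, the same in size and shape as the red one, but its roll (40 mm diameter, 27 mm wide) is GREEN. Point and axes as for the red one. Keep the arm clear of the tall card display (over 0.3 m high) fixed on the right rear of the table, x 0.45 to 0.82, y -0.42 to -0.06: do not sweep across it.
- stand_cups (a point): Stand: wooden base 100x108x10 mm, two posts topped by brass cups that face each other. Point: midway between the cups on their axis, 60 mm above the table; y along that axis, z up. Mouths 72 mm apart, cups 6 mm deep, 26 mm inner and 32 mm outer diameter; nothing rises over 16 mm above the axis. Lower the squeezed spindle, either way round, until its axle is on this axis; freed pins sink 8 mm.

How it is judged (in metres and radians):
On the way:
1. the red spindle is squeezed short and lifted off the table (value of joint red_end above 0.012 m and height (world z) of red_axis above 0.035 m), for 0.1 s.
At the end, for the whole second after the job is handed in: Red spindle released and at rest, both pins in the cups: sprung end 0.8 to 10 mm pushed in, its middle within 14 mm of the middle of the cups seen from above and from 14 mm below to 10 mm above it in height, axle within 0.2 rad of the cups' axis (value of joint red_end between 0.0008 and 0.01 m and horizontal distance between red_axis and stand_cups below 0.014 m and z of red_axis in the frame of stand_cups between -0.014 and 0.01 m and angle between the y axis of red_axis and the y axis of stand_cups, either way round below 0.2 rad and linear speed of red below 0.03 m/s); the robot touches nothing.
It fails at once if the green spindle was moved more than 30 mm (distance of green_axis from where it was at the start of the episode above 0.03 m).
It also fails if it takes over 38 s, if anything falls off the work surface, if the arm or the gripper's body presses on something with over 40 N, if the wrist force passes 120 N, or if a joint passes its speed limit or range.

## Working session

There is one attempt and no reset: what is moved stays moved. The work goes in short steps, each a Python script; the robot and the scene stay as the last script left them, time stands still between calls to the robot, and variables do not carry over. Pictures are saved under pics/ and viewed, and the job is handed in when it is done.

```bash
mkdir -p pics; ls; python3 - <<'E'
from bench import arm
import cv2, numpy as np
np.set_printoptions(precision=4,suppress=True)
for c in ["scene","top"]:
    im=arm.read_camera(c); cv2.imwrite(f"pics/{c}0.png",im)
    k=arm.calibration(c); print(c,{a:k[a] for a in("fx","fy","cx","cy")}); print(np.array(k["camera_from_world"]))
    for q in ["red_axis","green_axis","stand_cups"]:
        for d in arm.spot_point(c,q)[:2]: print(q,np.array(d["at"])*[640,480],d["confidence"])
        for d in arm.find_in(c,q)[:2]: print(' box',np.array(d["box"])*[640,480,640,480],d["confidence"])
print(arm.observe()["t"],arm.observe()["opening"])
E
```

```text
pics
scene {'fx': 522.2618618764689, 'fy': 522.2618618764689, 'cx': 324.55224160684566, 'cy': 242.26111630040037}
[[-0.7894 -0.6139  0.0086  0.4568]
 [-0.4432  0.5601 -0.6999  0.2476]
 [ 0.4248 -0.5563 -0.7142  0.7112]
 [ 0.      0.      0.      1.    ]]
red_axis [328.896 346.704] 0.8
 box [302.784 309.696 360.32  369.024] 0.71
green_axis [362.688 245.376] 0.63
 box [348.928 212.496 382.08  271.584] 0.57
stand_cups [274.816 250.08 ] 0.79
 box [235.2   227.424 318.528 301.68 ] 0.62
top {'fx': 596.5145967777736, 'fy': 596.5145967777736, 'cx': 319.45003299211885, 'cy': 242.0309233364847}
[[ 0.0069 -0.9999 -0.0091  0.0639]
 [-0.9864 -0.0053 -0.1645  0.5389]
 [ 0.1644  0.0101 -0.9863  0.8473]
 [ 0.      0.      0.      1.    ]]
red_axis [234.432 326.4  ] 0.81
 box [203.008 304.992 264.576 345.6  ] 0.94
green_axis [367.872 274.704] 0.81
 box [340.48 253.68 398.72 295.2 ] 0.72
 box [247.104 179.712 327.68  252.48 ] 0.4
stand_cups [284.928 209.28 ] 0.57
 box [246.912 181.392 327.808 251.616] 0.56
0.7 0.08519555989256372
```

```bash
python3 - <<'E'
import cv2
a=cv2.imread("pics/top0.png")[150:370,180:430]; cv2.imwrite("pics/top0c.png",cv2.resize(a,None,fx=2.7,fy=2.7,interpolation=cv2.INTER_CUBIC))
a=cv2.imread("pics/scene0.png"); cv2.imwrite("pics/scene0v.png",a)
E
```

```text
(no output)
```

View pics/scene0.png

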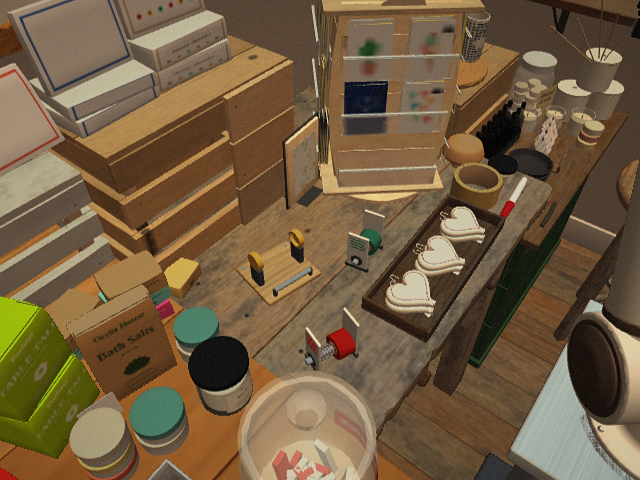

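View pics/top0.png

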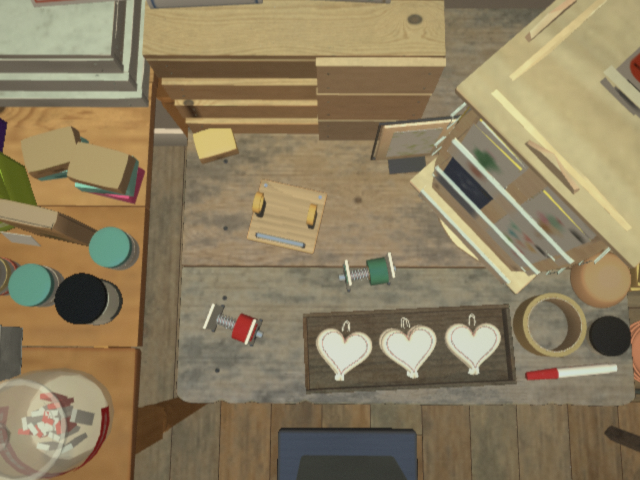

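```bash
ls pics
```

```text
scene0.png
scene0v.png
top0.png
top0c.png
```

View pics/top0c.png

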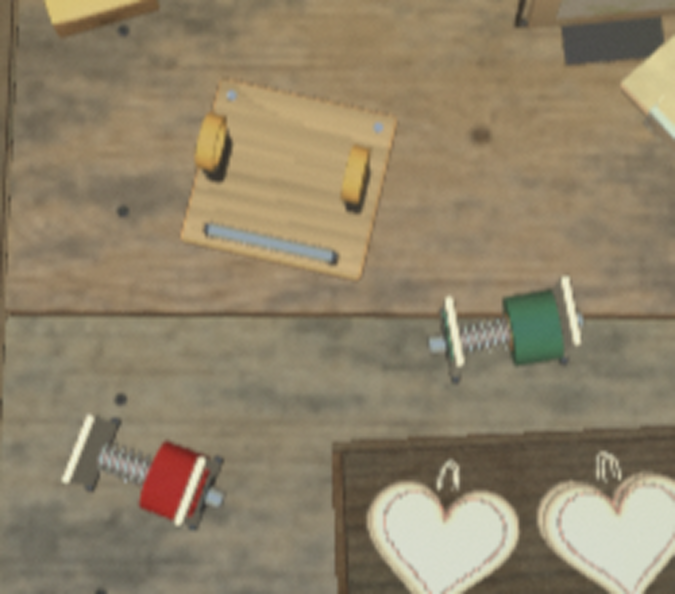

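```bash
cat > h.py <<'E'
from bench import arm
import cv2, numpy as np
np.set_printoptions(precision=4,suppress=True)
def cam(c):
    k=arm.calibration(c); K=np.array([[k["fx"],0,k["cx"]],[0,k["fy"],k["cy"]],[0,0,1]])
    if c!="wrist": return K,np.array(k["camera_from_world"])
    s=arm.observe(); T=np.eye(4); T[:3,:3]=s["eef_rot"]; T[:3,3]=s["tool_pos"]
    return K,np.linalg.inv(T@np.array(k["tool_from_camera"]))
def onplane(KT,uv,z):
    K,T=KT; o=-T[:3,:3].T@T[:3,3]; d=T[:3,:3].T@np.linalg.inv(K)@[uv[0],uv[1],1]
    return o+d*(z-o[2])/d[2]
def proj(KT,p):
    K,T=KT; q=K@(T[:3,:3]@p+T[:3,3]); return q[:2]/q[2]
def down(yaw): # tool y axis along yaw (deg), z down
    a=np.radians(yaw); y=np.array([np.cos(a),np.sin(a),0]); z=np.array([0,0,-1.]); return np.column_stack([np.cross(y,z),y,z])
E
python3 - <<'E'
from h import *
t=cam("top"); s=cam("scene")
c=lambda x,y:(x/2.7+180,y/2.7+150)
for n,z,ps in [("redplates",.078,[(90,415),(68,482),(202,458),(181,523)]),("green",.078,[(450,297),(459,365),(566,279),(575,344)]),("base",.01,[(218,80),(397,118),(360,279),(181,240)]),("cuptops",.076,[(215,115),(357,148)])]:
    P=np.array([onplane(t,c(*p),z) for p in ps]); print(n,P[:,:2].round(4).tolist(),P.mean(0))
for n,z,a,b in [("red",.022,(234.4,326.4),(328.9,346.7)),("green",.022,(367.9,274.7),(362.7,245.4)),("stand",.06,(284.9,209.3),(274.8,250.1))]:
    print(n,onplane(t,a,z),onplane(s,b,z))
print(arm.observe()["tool_pos"])
E
```

```text
redplates [[0.4435, 0.2166], [0.4087, 0.2269], [0.4215, 0.1572], [0.388, 0.1673]] [0.4154 0.192  0.078 ]
green [[0.5071, 0.0277], [0.471, 0.023], [0.5171, -0.0338], [0.4825, -0.0382]] [ 0.4944 -0.0053  0.078 ]
base [[0.644, 0.1612], [0.6216, 0.0561], [0.5265, 0.0769], [0.5486, 0.1804]] [0.5852 0.1187 0.01  ]
cuptops [[0.6062, 0.155], [0.5883, 0.0778]] [0.5972 0.1164 0.076 ]
red [0.4132 0.1942 0.022 ] [0.4211 0.1926 0.022 ]
green [ 0.4924 -0.0065  0.022 ] [ 0.501  -0.0084  0.022 ]
stand [0.5849 0.1187 0.06  ] [0.588  0.1209 0.06  ]
[ 0.278  -0.5598  0.2075]
```

```bash
python3 - <<'E'
from h import *
s=arm.observe(); R=np.array(s["eef_rot"]); print(R)
a=np.radians(-63.5); A=[.37*np.cos(a),.37*np.sin(a),.33]
print("A",arm.ik(A,R))
for y in(71,-109):
  print(y,arm.ik([.33,.155,.30],down(y)),arm.ik([.416,.192,.2],down(y)),arm.ik([.416,.192,.048],down(y)))
for y in(78,-102): print(y,arm.ik([.585,.119,.25],down(y)),arm.ik([.585,.119,.086],down(y)))
k=arm.calibration("wrist");print(k["fx"],k["cx"],k["cy"],np.array(k["tool_from_camera"]))
E
```

```text
[[-0.8957 -0.4446  0.0001]
 [-0.4446  0.8957 -0.0001]
 [-0.     -0.0001 -1.    ]]
A [-37.9109  -8.4125 -17.6659   0.0015 -80.7393 -25.6884]
71 [  51.1549   -8.4075  -21.8184    0.      -76.5891 -160.1549] [  45.1878    5.9437  -22.4941    0.      -61.5622 -154.1878] [  45.1878   17.2342  -34.3603   -0.      -38.4055 -154.1878]
-109 [ 51.1549  -8.4075 -21.8184   0.     -76.5891  19.8451] [ 45.1878   5.9437 -22.4941   0.     -61.5622  25.8122] [ 45.1878  17.2342 -34.3603   0.     -38.4055  25.8122]
78 [  27.0244   17.8229    0.3299    0.      -72.507  -129.0244] [  27.0244   25.6735  -12.7494    0.      -51.5772 -129.0244]
-102 [ 27.0244  17.8229   0.3299   0.     -72.507   50.9756] [ 27.0244  25.6735 -12.7494   0.     -51.5772  50.9756]
388.2501086450824 323.45240556488744 238.85167624823168 [[ 0.     -0.9452 -0.3266  0.0833]
 [ 1.     -0.0001  0.0002 -0.0001]
 [-0.0002 -0.3266  0.9452 -0.1653]
 [ 0.      0.      0.      1.    ]]
```

```bash
python3 - <<'E'
from h import *
R=np.array(arm.observe()["eef_rot"])
a=np.radians(-63.5); A=[.37*np.cos(a),.37*np.sin(a),.33]
arm.line_to(A,vel=.3)
arm.move_joints(arm.ik([.34,.16,.33],down(-108)))
arm.line_to([.416,.192,.2],vel=.2)
w=cam("wrist"); im=arm.read_camera("wrist"); cv2.imwrite("pics/w1.png",im)
for q in("red_axis","stand_cups"):
  for d in arm.spot_point("wrist",q)[:1]: uv=np.array(d["at"])*[640,480]; print(q,uv,d["confidence"],onplane(w,uv,.022 if q[0]=='r' else .06))
im=arm.read_camera("scene"); cv2.imwrite("pics/s1.png",im)
s=arm.observe(); print(s["t"],s["tool_pos"],s["ft_force"])
E
```

```text
red_axis [322.624 202.8  ] 0.58 [0.4176 0.1932 0.022 ]
4.8 [0.4161 0.1922 0.2012] [-1.0864 -0.3785 -0.1164]
```

View pics/w1.png

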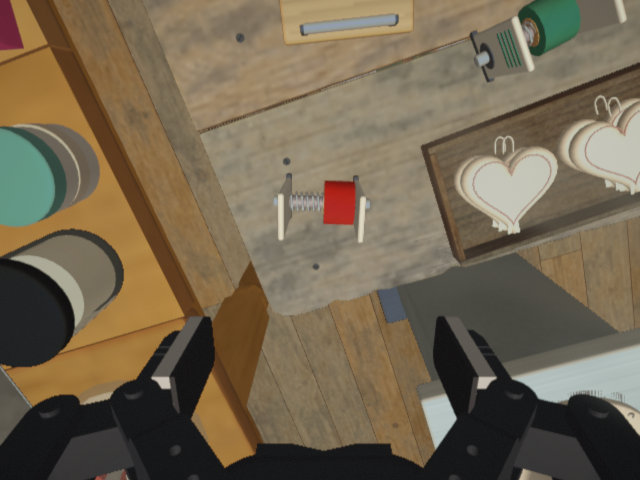

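View pics/s1.png

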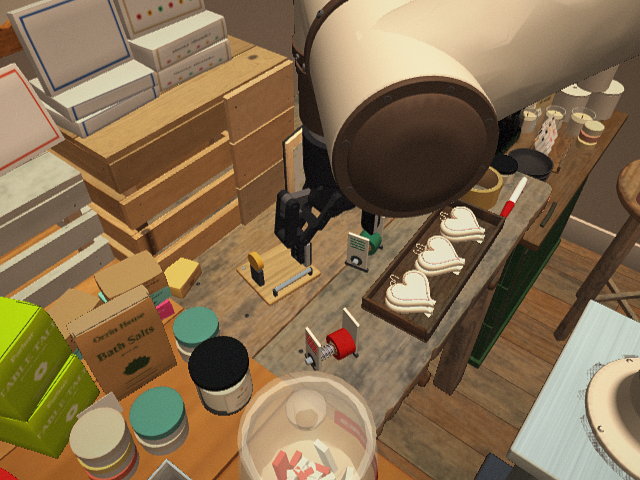

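```bash
python3 - <<'E'
from h import *
t=cam("top"); s=cam("scene"); w=cam("wrist")
def tri(a,b):
    P1=t[0]@t[1][:3];P2=s[0]@s[1][:3]
    X=cv2.triangulatePoints(P1,P2,np.array(a,float),np.array(b,float)).ravel(); return X[:3]/X[3]
print("blacklid",tri((80,298),(220,362)),"teal",tri((110,248),(196,328)),"bigjar",tri((25,425),(305,410)))
a=onplane(w,(276,201),.022);b=onplane(w,(369,204),.022);print("pins",a,b,(a+b)/2,np.degrees(np.arctan2(*(a-b)[1::-1])),np.linalg.norm(a-b))
q=[onplane(w,p,.078) for p in((280.5,196),(281,240),(358,185),(361,241))];print("tops",np.array(q))
a,b=q[1],q[3];print(np.degrees(np.arctan2(*(a-b)[1::-1])),np.linalg.norm(a-b))
im=cv2.imread("pics/w1.png")[150:270,240:410];cv2.imwrite("pics/w1c.png",cv2.resize(im,None,fx=4.5,fy=4.5,interpolation=cv2.INTER_CUBIC))
E
```

```text
blacklid [0.4426 0.3646 0.1796] teal [0.5109 0.3405 0.1554] bigjar [0.303  0.3807 0.2642]
pins [0.432  0.2335 0.022 ] [0.4033 0.1539 0.022 ] [0.4176 0.1937 0.022 ] 70.14973929114906 0.08465453917730975
tops [[0.4452 0.218  0.078 ]
 [0.4119 0.2297 0.078 ]
 [0.4352 0.1598 0.078 ]
 [0.3917 0.17   0.078 ]]
71.29636828380472 0.06302818597719824
```

View pics/w1c.png

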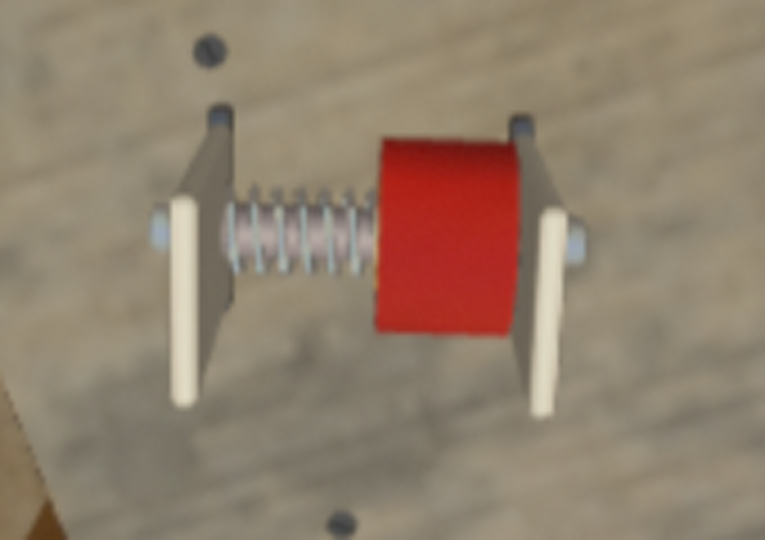

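```bash
python3 - <<'E'
from h import *
s=cam("scene"); T=s[1]
for l in(.16,.2,.24):
  for z in(.4,.5,.6):
    p=np.array([.416-.707*l,.192+.707*l,z]); print(l,z,proj(s,p),(T[:3,:3]@p+T[:3,3])[2])
P=[onplane(cam("wrist"),p,.078) for p in((280.7,217.1),(361.6,219.1))]
P=np.array(P);print(P,P.mean(0),np.degrees(np.arctan2(*(P[0]-P[1])[1::-1])))
E
```

```text
0.16 0.4 [370.559  248.1389] 0.38444283866268514
0.16 0.5 [382.4829 132.7065] 0.3130233433350672
0.16 0.6 [401.4564 -50.9709] 0.24160384800744933
0.2 0.4 [381.4046 290.1393] 0.3566969794807031
0.2 0.5 [397.2034 173.9949] 0.28527748415308524
0.2 0.6 [423.5545 -19.7241] 0.2138579888254673
0.24 0.4 [394.0797 339.225 ] 0.32895112029872114
0.24 0.5 [415.0958 224.18  ] 0.25753162497110327
0.24 0.6 [452.2414  20.8393] 0.18611212964348534
[[0.4295 0.2235 0.078 ]
 [0.4088 0.1646 0.078 ]] [0.4192 0.1941 0.078 ] 70.5768776052094
```

```bash
python3 - <<'E'
from h import *
R=down(-109.2); c=np.array([.418,.1935])
arm.line_to([*c,.13],vel=.2,orientation=R)
print(arm.line_to([*c,.048],vel=.08,force_limit=8))
s=arm.observe(); print(s["t"],s["tool_pos"],s["ft_force"])
arm.close(); s=arm.observe(); print(s["t"],s["opening"],s["ft_force"])
arm.line_to([*c,.12],vel=.1)
s=arm.observe(); print(s["t"],s["opening"],s["ft_force"],s["ft_torque"])
cv2.imwrite("pics/w2.png",arm.read_camera("wrist")); cv2.imwrite("pics/s2.png",arm.read_camera("scene"))
cv2.imwrite("pics/t2.png",arm.read_camera("top"))
E
```

```text
False
6.475 [0.4184 0.1938 0.0485] [-0.0024 -0.0464  0.0976]
7.2667 -0.0001343287647468588 [-0.6675 -0.6241 -0.5374]
8.1333 -9.687992776106309e-05 [-0.2584  0.282  -0.3807] [-0.0039  0.014   0.0153]
```

View pics/w2.png

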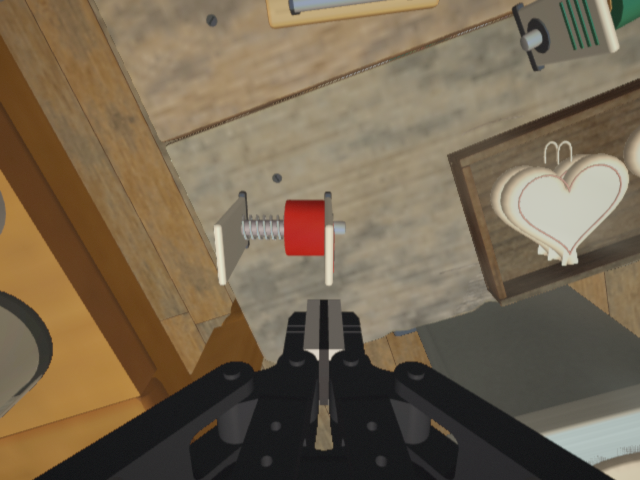

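View pics/s2.png

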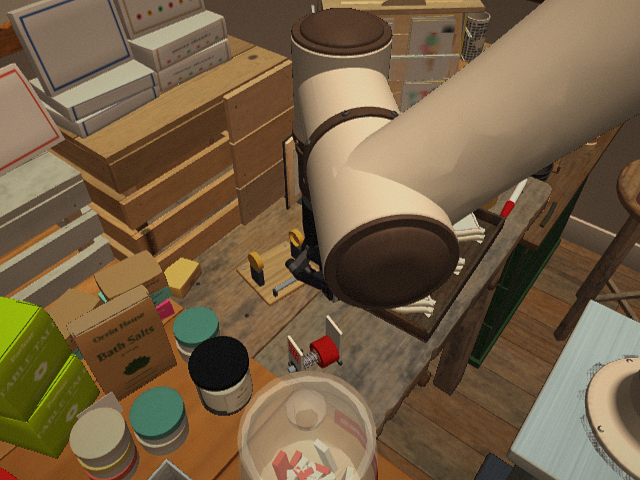

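```bash
python3 - <<'E'
from h import *
w=cam("wrist"); s=arm.observe(); R=np.array(s["eef_rot"]); t=np.array(s["tool_pos"])
for n,z,p in [("Ltop",.078,(222,253)),("Rtop",.078,(329,248)),("Rpin",.022,(344,228)),("Lpin",.022,(238,229))]:
    q=onplane(w,p,z); print(n,q,"tool:",R.T@(q-t))
print(t,R)
for c,z in(("wrist",.022),("top",.022),("scene",.022)):
    k=cam(c); 
    if c!="wrist": arm.read_camera(c)
    for d in arm.spot_point(c,"red_axis")[:1]: print(c,d["confidence"],onplane(k,np.array(d["at"])*[640,480],z))
im=cv2.imread("pics/w2.png")[170:330,200:400];cv2.imwrite("pics/w2c.png",cv2.resize(im,None,fx=4,fy=4,interpolation=cv2.INTER_CUBIC))
E
```

```text
Ltop [0.4417 0.2466 0.078 ] tool: [ 0.0052 -0.0585  0.0411]
Rtop [0.4244 0.1881 0.078 ] tool: [0.0082 0.0025 0.0412]
Rpin [0.4151 0.1791 0.022 ] tool: [0.0024 0.0139 0.0972]
Lpin [0.4392 0.2503 0.022 ] tool: [ 0.0017 -0.0613  0.0971]
[0.4176 0.1931 0.1192] [[ 0.9444 -0.3289 -0.0014]
 [-0.3289 -0.9444 -0.0013]
 [-0.0009  0.0017 -1.    ]]
wrist 0.95 [0.4308 0.2212 0.022 ]
scene 0.89 [0.4284 0.2145 0.022 ]
```

View pics/w2c.png

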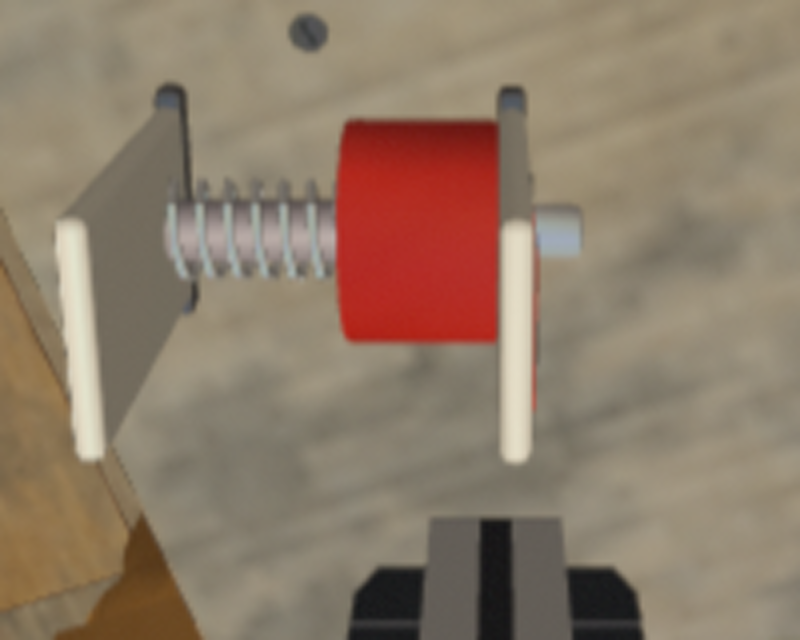

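View pics/t2.png

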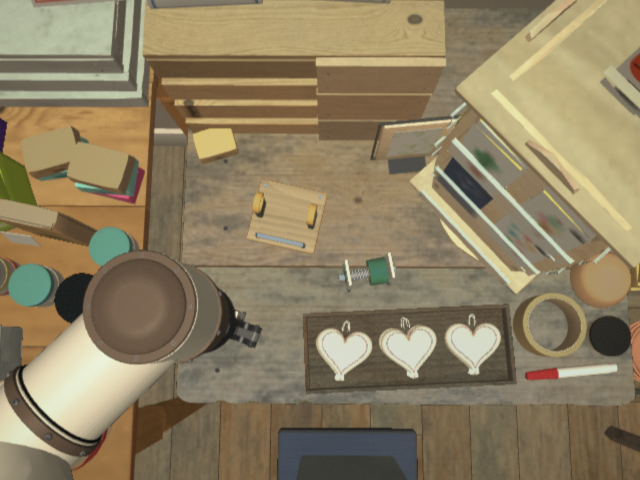

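```bash
python3 - <<'E'
from h import *
w=cam("wrist"); s=arm.observe(); R=np.array(s["eef_rot"]); t=np.array(s["tool_pos"])
for z in(0,-.01,-.02): print("wrist",proj(w,t+R@[0,0,z]),proj(w,t+R@[.011,0,z]))
for c in("top","scene"): print(c,proj(cam(c),t),proj(cam(c),t+R@[0,0,-.019]))
a=cv2.imread("pics/t2.png")[290:370,180:300];b=cv2.imread("pics/s2.png")[200:400,230:370]
cv2.imwrite("pics/t2c.png",cv2.resize(a,None,fx=5,fy=5,interpolation=cv2.INTER_CUBIC));cv2.imwrite("pics/s2c.png",cv2.resize(b,None,fx=3,fy=3,interpolation=cv2.INTER_CUBIC))
E
```

```text
wrist [324.9428 294.6193] [324.9726 273.3916]
wrist [325.0326 304.9218] [325.066  282.7396]
wrist [325.1328 316.402 ] [325.1703 293.1798]
top [224.1891 321.0225] [221.7667 320.526 ]
scene [331.4738 307.4966] [331.7286 298.6123]
```

View pics/t2c.png

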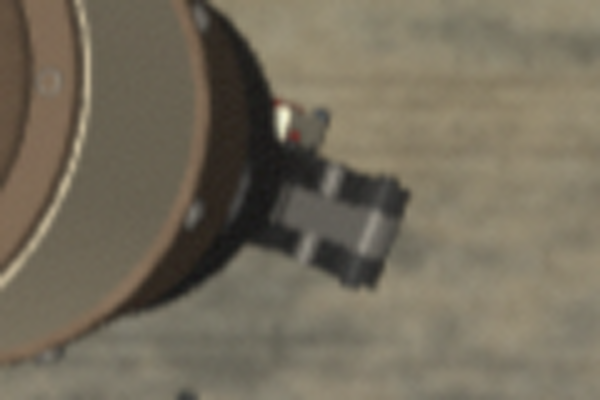

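View pics/s2c.png

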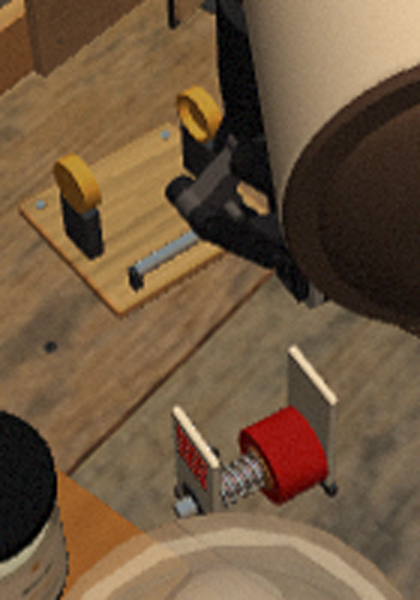

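```bash
python3 - <<'E'
from h import *
arm.line_to([.468,.137,.06],vel=.2)
w=cam("wrist"); s=arm.observe();print(s["t"])
print(arm.line_to([.468,.137,-.04],vel=.06,force_limit=6)); s=arm.observe(); print(s["t"],s["tool_pos"],s["ft_force"])
w=cam("wrist"); im=arm.read_camera("wrist"); cv2.imwrite("pics/w3.png",im)
arm.line_to([.468,.137,.12],vel=.25); s=arm.observe(); print(s["t"])
E
```

```text
9.1667
True
10.425 [ 0.4679  0.1369 -0.0238] [ 0.1177 -0.0934  7.352 ]
11.2
```

View pics/w3.png

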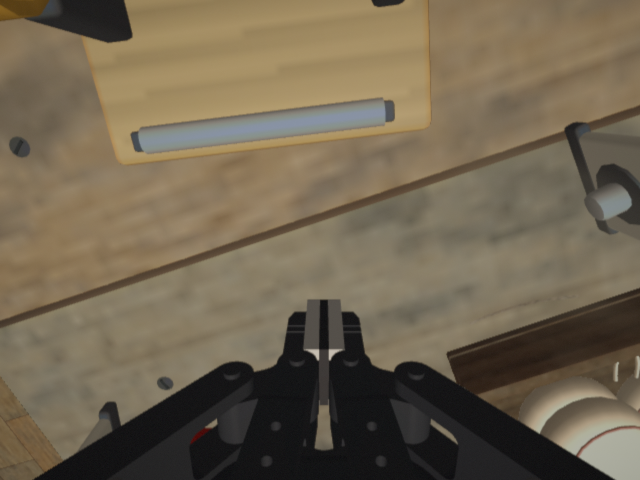

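```bash
python3 - <<'E'
from h import *
from scipy.optimize import least_squares
s=cam("scene")
f=lambda p:np.r_[proj(s,p)-[415,147],proj(s,p-[0,0,.081])-[393,262]]
r=least_squares(f,[.28,.33,.5]);p=r.x;d=(s[1][:3,:3]@p+s[1][:3,3])[2];print(p,r.fun,"radius",80*d/522,"j4/5 z at tcp .025:",p[2]-.176)
w=cam("wrist")
print(arm.ik([.4335,.2175,.025],down(-108.5)))
E
python3 - <<'E'
import cv2
a=cv2.imread("pics/s1.png")[300:480,200:420]
E
```

```text
[0.2597 0.3496 0.5334] [-1.7565 -0.2746  2.1695  0.3392] radius 0.037708162832560115 j4/5 z at tcp .025: 0.3574395534735639
[ 45.8816  21.5498 -32.0292   0.     -36.421   25.6184]
```

```bash
python3 - <<'E'
from h import *
R=down(-108.7); arm.line_to([.4335,.2185,.17],vel=.25,orientation=R)
arm.gripper_open()
w=cam("wrist"); im=arm.read_camera("wrist"); cv2.imwrite("pics/w4.png",im)
d=arm.spot_point("wrist","red_axis")[0]; print(d["confidence"],np.array(d["at"])*[640,480],onplane(w,np.array(d["at"])*[640,480],.022))
a=im[120:320,220:420]; cv2.imwrite("pics/w4c.png",cv2.resize(a,None,fx=3,fy=3,interpolation=cv2.INTER_CUBIC))
s=arm.observe(); print(s["t"],s["tool_pos"],s["opening"])
E
```

```text
0.69 [326.4  217.68] [0.4286 0.2183 0.022 ]
12.6417 [0.4335 0.2185 0.17  ] 0.08552632082127036
```

View pics/w4c.png

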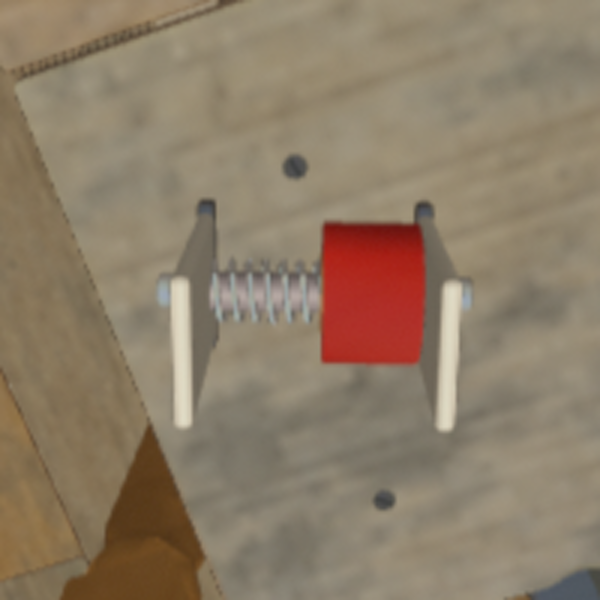

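```bash
python3 - <<'E'
from h import *
w=cam("wrist")
P=np.array([onplane(w,p,.078) for p in((280.3,237.3),(369.7,238))]); c=P.mean(0)[:2]; yaw=np.degrees(np.arctan2(*(P[1]-P[0])[1::-1])); print(c,yaw,np.linalg.norm(P[0]-P[1]))
Q=np.array([onplane(w,(x/3+220,y/3+120),.022) for x,y in((160,290),(470,292))]);print(Q.mean(0),np.degrees(np.arctan2(*(Q[1]-Q[0])[1::-1])))
c=(c*.6+Q.mean(0)[:2]*.4)
arm.line_to([*c,.11],vel=.2,orientation=down(yaw))
print(arm.line_to([*c,.026],vel=.08,force_limit=8))
s=arm.observe(); print(s["t"],s["tool_pos"],s["ft_force"])
arm.close(); s=arm.observe(); print(s["t"],s["opening"],s["ft_force"])
cv2.imwrite("pics/w5.png",arm.read_camera("wrist"))
E
```

```text
[0.4304 0.2191] -109.17496432334242 0.06266182326262223
[0.4294 0.2192 0.022 ] -109.08313728803141
False
14.2917 [0.4304 0.2194 0.0265] [ 0.0856  0.7321 -0.3167]
14.7917 0.036467208497936124 [-0.9626 -1.3436 16.6428]
```

View pics/w5.png

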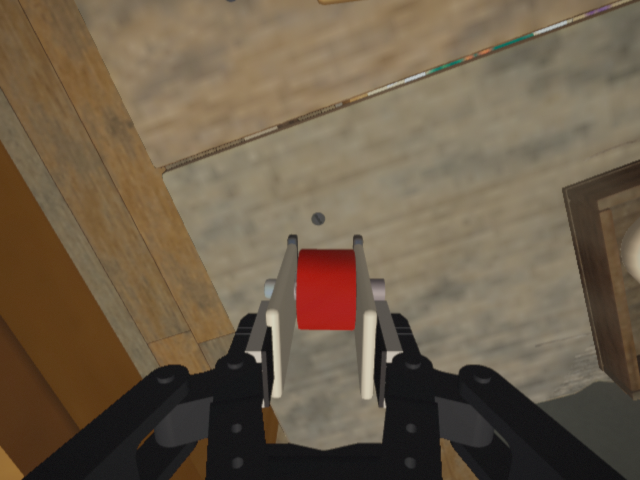

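```bash
python3 - <<'E'
from h import *
s=arm.observe(); p=np.array(s["tool_pos"])
arm.line_to([p[0],p[1],.16],vel=.12)
s=arm.observe(); print(s["t"],s["opening"],s["ft_force"])
arm.line_to([.5,.135,.17],vel=.2,orientation=down(-102))
w=cam("wrist"); im=arm.read_camera("wrist"); cv2.imwrite("pics/w6.png",im)
for d in arm.spot_point("wrist","stand_cups")[:2]: print(d["confidence"],np.array(d["at"])*[640,480],onplane(w,np.array(d["at"])*[640,480],.06))
s=arm.observe(); print(s["t"],s["opening"],s["ft_force"],s["tool_pos"])
im=arm.read_camera("top"); cv2.imwrite("pics/t6.png",im)
E
```

```text
16.1083 0.0368215477629967 [-0.0483  0.1484 -1.346 ]
0.64 [315.072  95.616] [0.5893 0.122  0.06  ]
16.9083 0.03687787531522006 [ 0.2551  0.1338 -2.5866] [0.4993 0.1356 0.1697]
```

View pics/w6.png

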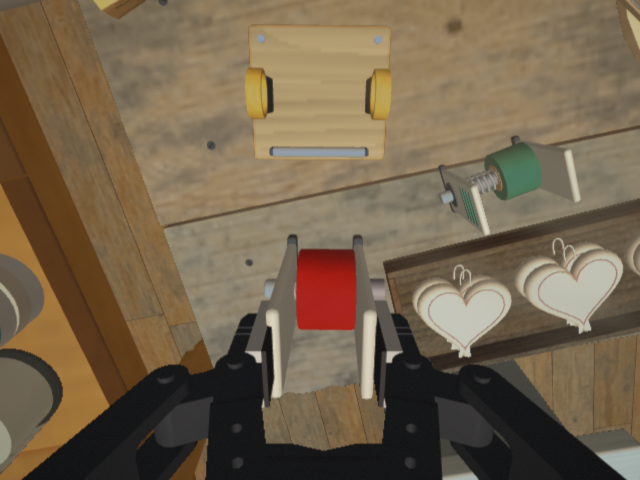

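```bash
python3 - <<'E'
import cv2,numpy as np
im=cv2.imread("pics/w6.png")
a=cv2.resize(im[15:170,235:405],None,fx=4.5,fy=4.5,interpolation=cv2.INTER_CUBIC);cv2.imwrite("pics/w6a.png",a[:600])
b=cv2.resize(im[225:415,225:425],None,fx=3,fy=3,interpolation=cv2.INTER_CUBIC);cv2.imwrite("pics/w6b.png",b)
E
```

```text
(no output)
```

View pics/w6a.png

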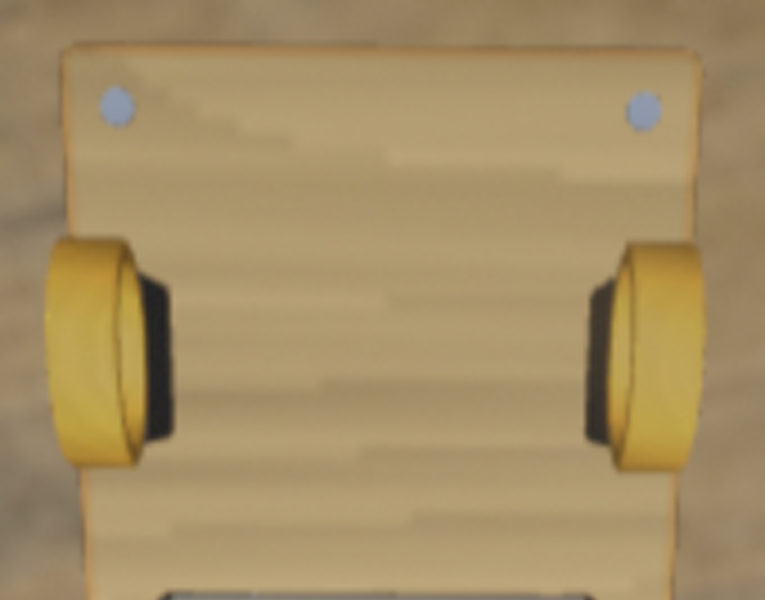

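View pics/w6b.png

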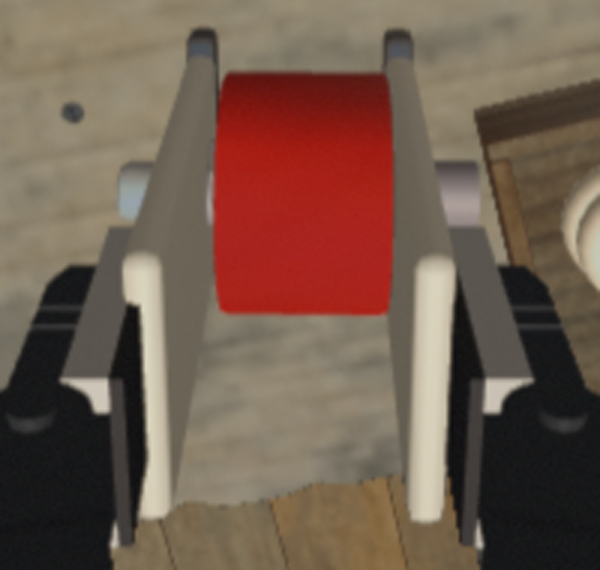

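```bash
python3 - <<'E'
from h import *
w=cam("wrist")
f=lambda x,y:(x/4.5+235,y/4.5+15)
P=np.array([onplane(w,f(*p),.06) for p in((132,353),(622,357))]); print(P,P.mean(0),np.linalg.norm(P[0]-P[1]),np.degrees(np.arctan2(*(P[1]-P[0])[1::-1])))
B=np.array([onplane(w,f(*p),.01) for p in((62,48),(700,53))]+[onplane(w,p,.01) for p in((254.5,158.5),(383,158))]);print(B,B.mean(0),np.degrees(np.arctan2(*(B[1]-B[0])[1::-1])))
E
```

```text
[[0.5977 0.1555 0.06  ]
 [0.5822 0.0849 0.06  ]] [0.5899 0.1202 0.06  ] 0.07229441106480128 -102.37209927904968
[[0.6484 0.1615 0.01  ]
 [0.6259 0.0584 0.01  ]
 [0.5532 0.1831 0.01  ]
 [0.5316 0.0791 0.01  ]] [0.5898 0.1205 0.01  ] -102.32883892912982
```

```bash
python3 - <<'E'
from h import *
R=down(-102.35)
arm.line_to([.590,.1203,.16],vel=.2,orientation=R)
arm.line_to([.590,.1203,.108],vel=.12)
w=cam("wrist"); im=arm.read_camera("wrist"); cv2.imwrite("pics/w7.png",im)
s=arm.observe(); print(s["t"],s["opening"],s["ft_force"],s["tool_pos"])
print(proj(w,np.array([.590,.1203,.06])))
im=arm.read_camera("scene"); cv2.imwrite("pics/s7.png",im)
cv2.imwrite("pics/s7c.png",cv2.resize(im[170:330,200:400],None,fx=3.7,fy=3.7,interpolation=cv2.INTER_CUBIC))
E
```

```text
18.2 0.036587355774299994 [-0.4153 -0.8493 -1.6786] [0.5906 0.1207 0.1093]
[325.0622 256.8906]
```

View pics/w7.png

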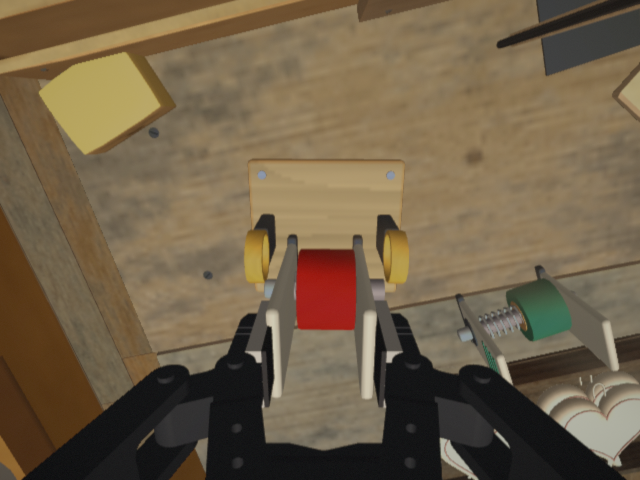

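View pics/s7c.png

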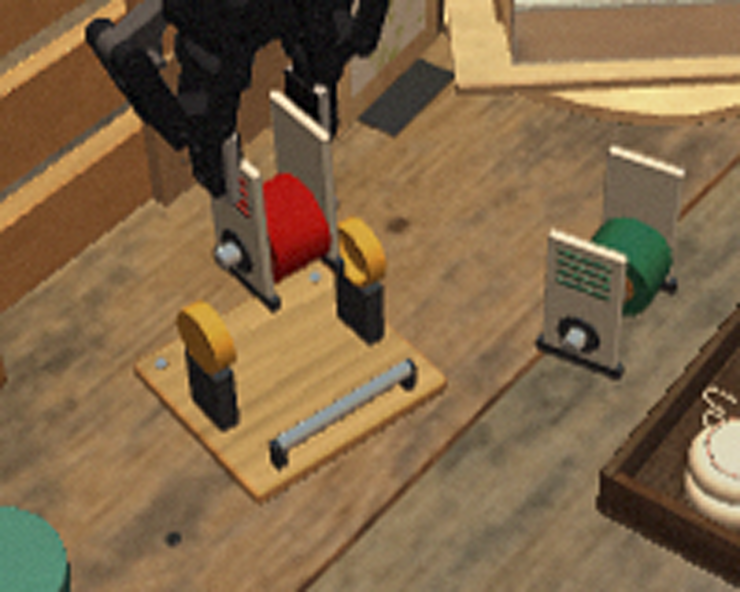

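```bash
python3 - <<'E'
from h import *
R=down(-102.35)
print(arm.line_to([.590,.1198,.0635],vel=.06,force_limit=8,orientation=R))
arm.pause(.2)
s=arm.observe(); print(s["t"],s["opening"],s["ft_force"],s["tool_pos"])
im=arm.read_camera("wrist"); cv2.imwrite("pics/w8.png",cv2.resize(im[180:380,220:430],None,fx=2.9,fy=2.9,interpolation=cv2.INTER_CUBIC))
im=arm.read_camera("scene"); cv2.imwrite("pics/s8c.png",cv2.resize(im[190:310,220:340],None,fx=4.9,fy=4.9,interpolation=cv2.INTER_CUBIC))
im=arm.read_camera("top"); cv2.imwrite("pics/t8.png",cv2.resize(im[150:270,220:350],None,fx=4.9,fy=4.9,interpolation=cv2.INTER_CUBIC))
E
```

```text
False
19.3417 0.03604455247398182 [ 0.9459 -0.4782 -1.6933] [0.5903 0.1199 0.064 ]
```

View pics/w8.png

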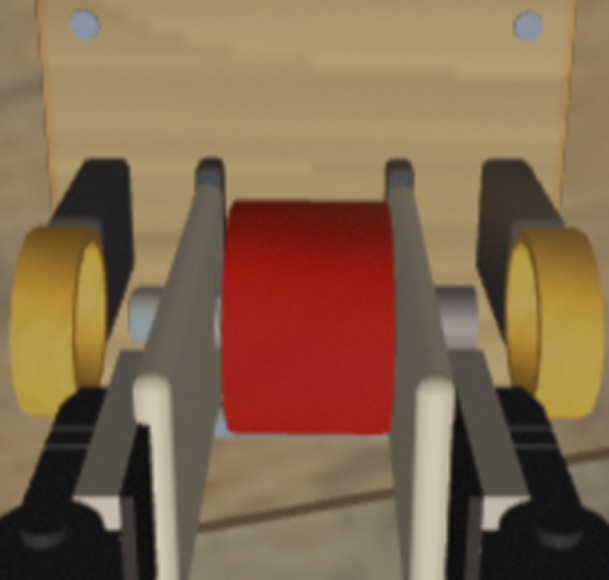

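View pics/s8c.png

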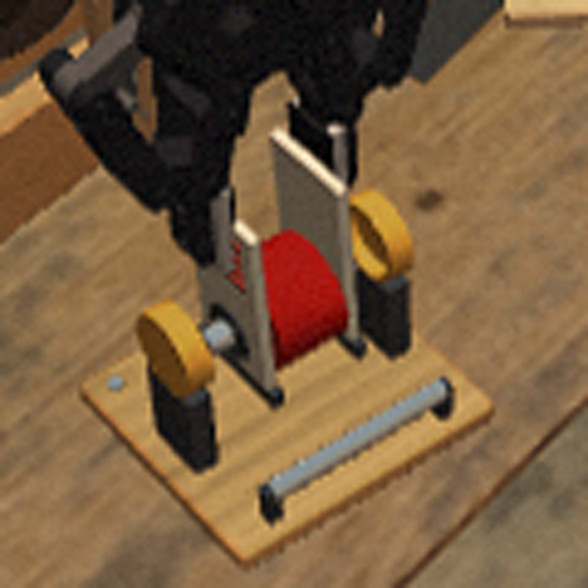

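View pics/t8.png

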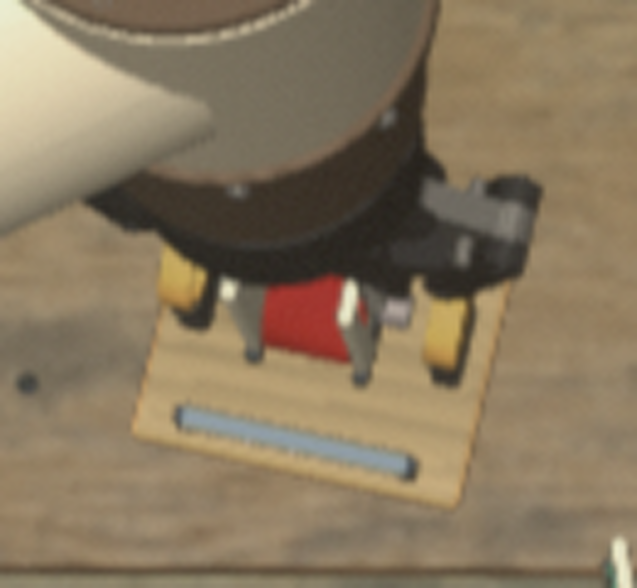

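```bash
python3 - <<'E'
from h import *
arm.gripper_open(); arm.pause(.2)
s=arm.observe(); print(s["t"],s["opening"],s["ft_force"],s["tool_pos"])
im=arm.read_camera("wrist"); cv2.imwrite("pics/w9.png",cv2.resize(im[180:400,190:460],None,fx=2.7,fy=2.7,interpolation=cv2.INTER_CUBIC))
im=arm.read_camera("scene"); cv2.imwrite("pics/s9c.png",cv2.resize(im[190:310,220:340],None,fx=4.9,fy=4.9,interpolation=cv2.INTER_CUBIC))
E
```

```text
20.2333 0.08563308490517466 [-0.9654  0.6875 -0.0853] [0.5901 0.1198 0.0636]
```

View pics/w9.png

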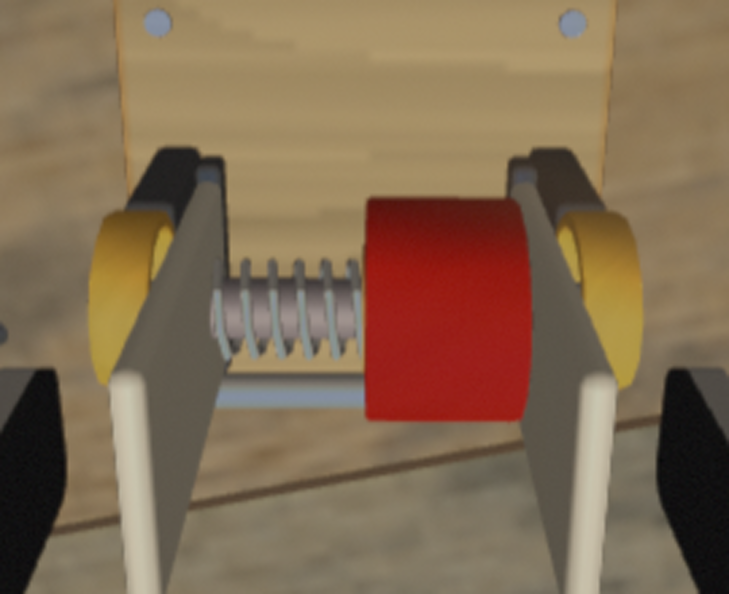

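View pics/s9c.png

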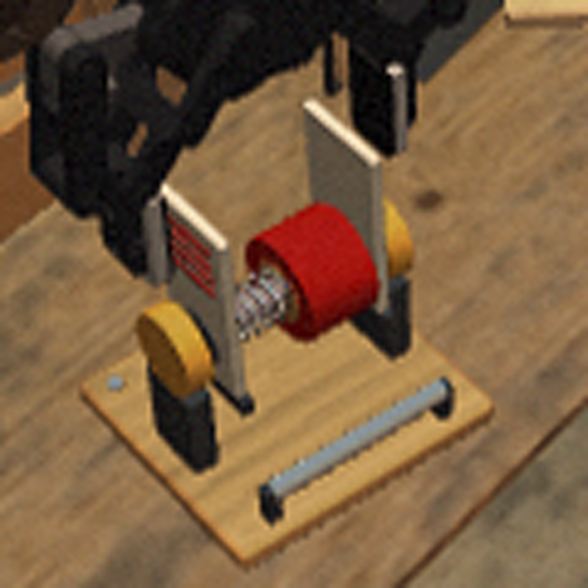

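```bash
python3 - <<'E'
from h import *
arm.line_to([.5901,.1198,.12],vel=.06,force_limit=6)
arm.line_to([.5901,.1198,.2],vel=.2)
w=cam("wrist"); im=arm.read_camera("wrist"); cv2.imwrite("pics/w10.png",im)
for d in arm.spot_point("wrist","red_axis")[:1]: print(d["confidence"],onplane(w,np.array(d["at"])*[640,480],.052))
arm.line_to([.45,.12,.28],vel=.25)
im=arm.read_camera("scene"); cv2.imwrite("pics/s10c.png",cv2.resize(im[190:310,220:340],None,fx=4.9,fy=4.9,interpolation=cv2.INTER_CUBIC))
d=arm.spot_point("scene","red_axis"); print(d[:1] and (d[0]["confidence"],onplane(cam("scene"),np.array(d[0]["at"])*[640,480],.052)))
arm.pause(.5)
im2=arm.read_camera("scene"); print("diff",np.abs(im2[190:310,220:340].astype(int)-im[190:310,220:340]).mean())
im=arm.read_camera("top"); cv2.imwrite("pics/t10.png",im[130:350,180:430].repeat(2,0).repeat(2,1))
d=arm.spot_point("top","red_axis"); print(d[:1] and (d[0]["confidence"],onplane(cam("top"),np.array(d[0]["at"])*[640,480],.052)))
d=arm.spot_point("top","green_axis"); print(d[:1] and (d[0]["confidence"],onplane(cam("top"),np.array(d[0]["at"])*[640,480],.022)))
print(arm.observe()["t"],arm.observe()["ft_force"])
E
```

```text
0.81 [0.5879 0.1228 0.052 ]
(0.84, array([0.5932, 0.1145, 0.052 ]))
diff 2.7865277777777777
(0.81, array([0.5875, 0.1237, 0.052 ]))
(0.88, array([ 0.4921, -0.0064,  0.022 ]))
23.6667 [-0.8613 -0.3538 -0.1501]
```

View pics/w10.png

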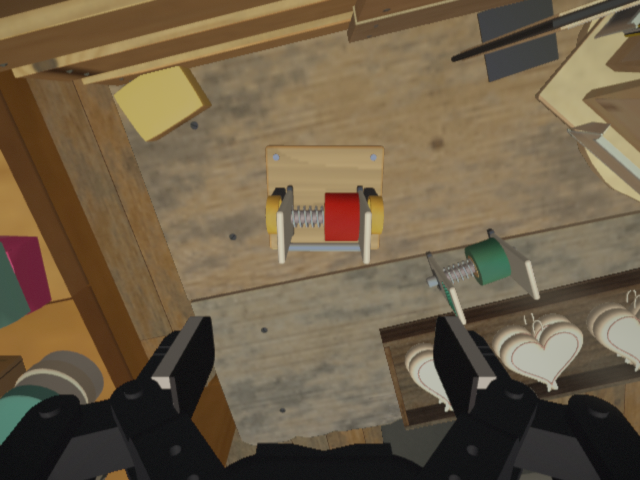

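View pics/s10c.png

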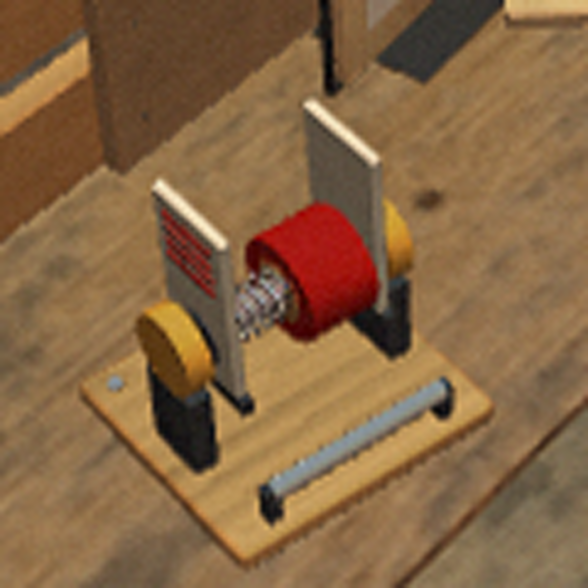

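View pics/t10.png

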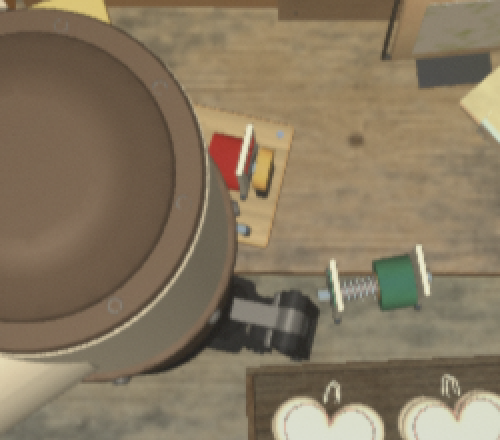

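```bash
python3 - <<'E'
from h import *
a=arm.read_camera("scene").astype(int); arm.pause(.6); b=arm.read_camera("scene").astype(int)
d=np.abs(a-b); print("stand",d[200:300,230:325].mean(),d[200:300,230:325].max(),"elsewhere",d[200:300,20:115].mean(),d[200:300,20:115].max())
print(arm.observe()["t"]); arm.sign_off()
E
```

```text
stand 2.7982456140350878 17 elsewhere 2.7117894736842105 19
24.3667
the job is handed in; nothing more can be done
```

The red spindle is in the stand, released, with both pins in the brass cups. I handed the job in at about 24.4 s of the 38 s allowed. No verdict was reported.

- **First grasp failed:** the fingers shut empty and pushed the spindle about 25 mm to the left, still standing. I touched the closed fingers on a clear bit of table and found the tips about 23 mm short of the reported tool point.
- **Second grasp worked:** I re-measured the spindle with the wrist camera and gripped it with that height corrected. It stayed squeezed at about 37 mm finger opening, which I judged to be its hard stop. I carried it over, lowered it between the cups, released it and backed straight up.
- **Last checks:**
  - The pictures show both plates upright, between and in line with the cups. The fingers were clear on both sides after opening.
  - Two scene pictures 0.6 s apart differ only by camera noise, so the spindle hangs still.
  - The green spindle measures within 1 mm of where it started.
- **Where the measurements disagreed:**
  - The wrist and scene cameras put the spindle's middle roughly 3 to 7 mm from the cup centre. The scene camera is the outlier, at (0.593, 0.115) against (0.588, 0.123) from the wrist; the cup centre is at (0.590, 0.120). The arm hid most of the stand from the top camera.
  - The wrist and top cameras also differed by about 4 to 5 mm in x for the stand itself. All of this is inside the 14 mm tolerance.
- **Not measured:** I did not measure the sprung end's exact push-in. I judged it only from how the spindle sits in the pictures.

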